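# Try the solder box's catch, free it if caught, and hold the lid open

## Robot

A 6-joint arm with a two-finger parallel gripper is mounted at the origin on a cart in front of the work surface, level with it; the furniture and walls round the work are solid. World frame = base frame: x ahead of the robot, y to its left, z up, the work surface at z = 0. Lengths are in mm, angles in rad, forces in N, time in s.
With the tool pointing down it reaches from about 350 to 875 mm from the base axis. Payload 4.2 kg.
Tool frame: the origin (TCP) lies on the centre line of the jaws, within the pads' length; the fingertips stand 22 mm ahead of it and the grasp point (between the pads) lies 3 mm ahead of it (arm.nose_length is the distance from the TCP to the fingertips, in mm); z points along the fingers, x is the direction in which the jaws open and shut, and the axes are right-handed (so a half turn about z gives the same grasp; the last joint's range is limited). The gripper opens to 85 mm and grips with 20 to 120 N. Pads are 22 mm wide; open, the fingers measure 114 mm over their backs; the gripper's body (76 mm by 85 mm) begins 54 mm behind the grasp point. The pads swing forward as they close: fully open they stand 13 mm farther back than shut.
Start: joints at [-0.952, 0.385, 0.008, 0, -1.194, -0.259], TCP at [220.069, -584.952, 253.312] pointing down, gripper open.
Joint ranges: [-3.14, 3.14], [-1.21, 2.06], [-1.07, 1.41], [-3.16, 2.05], [-2.99, -0.16], [-3.1, 3.1]. Speed limits (rad/s): [2.79, 2.79, 3.14, 3.14, 3.14, 3.14].

## Interface

Orientations are given as a unit quaternion [x, y, z, w].
In Python, from bench import telemetry, get_image, workorder, nets, arm gives the robot as it stands.
- The arm moves only by the tool apply_moves, never from a script. Its argument "steps" is a list of rows, each an object with "hand": the opening, from 0 (shut) to 1 (fully open); "xyz": the shift along the tool's x, y, z in cm, a list of three; "delta_rot": the turn, a rotation vector about the tool's x, y, z in rad, a list of three. In form: [{"hand": hand, "xyz": [x, y, z], "delta_rot": [wx, wy, wz]}, ...]. A call has 1 to 12 rows; each row is the pose to reach, as a shift and turn from the pose commanded when the call began, along the tool's axes at that moment; what a row does not reach only later rows make up. A row lasts 1/12 s, in which the tool goes at most 41.7 mm and 7.16 degrees, less where a joint would pass 70% of its speed; a pose out of reach is approached as far as the arm can. A call with a gripper value outside its range is refused whole. The fingers move at their own pace and stop on an object; the grip force is fixed at half the most. Time passes only in rows, so rows that repeat a pose let the fingers close. It gives the time, the measured TCP pose, the force and the opening at its end, in the units of the state.
- telemetry.read_state(): the state, without advancing time (a new reading comes with each control period).
- get_image(name): name is "scene" or "top" or "wrist"; returns a dict with "frame" (400x640x3 uint8, blue, green, red), "fx", "fy", "cx", "cy" (pixels), "distortion" ([k1, k2, p1, p2, k3] as OpenCV has them; the pictures are not rectified), "origin" and "orientation" of the camera in the world. Camera axes: x right, y down, z forward; pixel columns grow to the right and rows downward; lengths in mm; the calibration is good to about 2 mm. A picture is of the moment at which its call begins. There is no depth.
- workorder.job_done(): hands the job in, once; it reports no verdict.
Trained networks look in a picture, given as the dict that the camera call returned (one of the last four; its "shot" number tells which), for a name from the list of things; names that differ only in an ending like _2 or _b are one class to them, and where a whole thing is asked for, a point or a joint stands for the part that bears it (a point fixed in the world has none). Each returns a list of dicts, best first, with "confidence" (0 to 1); they miss things now and then, are a little off and sometimes report something else, mostly with a low value. They report only what shows in the picture. A call takes as long as a camera call.
- nets.recognise(picture, label): "xyz" ([x, y, z] in mm, in world coordinates, good to about 4 mm: the middle of the surface that is visible of it).
- nets.outline_of(picture, label): "pixels" (400x640 bool, what is visible of it).
- nets.pinpoint(picture, label): "xyz" ([x, y, z] in mm, in world coordinates, good to about 4 mm: a listed point, or the origin of a listed thing).
The state is a dict: "clock": time; "joints": joint angles; "joint_vel": joint speeds; "joint_efforts": joint torques, N m; "position": TCP position; "ee_rot": TCP orientation; "contact_force": force on the tool from outside, world axes, zero at the start; "wrist_torque": the same for the moment, N m; "gripper_width": finger opening in mm.
Only numpy, scipy, OpenCV 4.12 (cv2) and the standard library are available. Lean on these libraries where they do the work, as an engineer would, in place of code of your own. Each camera call takes 0.05 s, during which the arm holds its last target.

## Task

Hold the grey solder box open for me: its catch does not always drop in, so first give the lid a light tug upwards by the steel knob, before touching the black thumb catch. If the lid turns out to be caught, slide the thumb catch all the way towards the knob to free it, never wrenching the lid against the catch. Then lift the lid by its knob to about 45 degrees and finish still holding it there, since it has no stay and would fall shut; leave the bottle, the spool and the metal block beside the box where they are.

Things in the scene. Friction and masses are not known exactly. Their poses are not given: they have to be found in the camera images.
- lid (a joint): hinge of the box's lid, rad: 0 = shut, grows as the lid's front edge rises (0.79 = 45 degrees); stop at 1.4. No stay: let go, it falls shut (3 to 5 N at the knob lift it). When caught it gives only about 0.04 rad (5 mm at the knob) and then stops dead; when free it simply goes on rising. The box is fixed to the bench: grey sheet steel, 160 mm deep (its x), 260 mm wide (its y); the lid's flat top is 91 mm above the bench when shut
- thumb_catch (a joint): slide of the black thumb catch on the lid, m: near 0 (0 to 0.0015) at the start, grows as it moves towards the pull knob, 0.018 = all the way, fully released; it stays where it is left, and about 2 to 4 N move it. It drives a hidden bolt under the lid through a slack link, and the bolt does not always drop in, so the catch's position does not show whether the lid is caught; moved all the way, it always frees the lid
- knob_mid (a point): centre of the head of the steel pull knob on the lid: an upright round head 26 mm across and 22 mm high (its foot 16 mm, its top 38 mm above the lid's top) on a 14 mm neck; this point is 27 mm above the lid's top. x: to the hinge (away from the robot); y: along the hinge, to the box's left; z: square out of the lid. It is 33 mm behind the lid's front edge. The knob does not turn; the frame turns with the lid
- hinge_line (a point): point on the lid's hinge axis, straight behind the knob: 130 mm along knob_mid's x and 31 mm below it with the lid shut; axes as knob_mid; the lid opens by turning about its +y
- thumb_mid (a point): centre of the black thumb catch, an upright block 26 mm (x) by 14 mm (y) by 26 mm high standing on the lid (its top 29 mm above the lid's top); axes as knob_mid; it slides along +y towards the knob. At the start it lies 105 mm from knob_mid in -y, and the lid runs on 31 mm beyond it; fully released, it is 87 mm from knob_mid
- flux_bottle_mid (a point): centre of a loose upright plastic bottle, yellow and white with a red cap, 43 mm thick, 108 mm high, standing to the left of the box; leave it alone
- solder_spool_mid (a point): centre of a loose grey spool of solder wire standing on its flange, 52 mm across, 28 mm high, to the right of the box; leave it alone
- doming_block_mid (a point): centre of a loose yellow metal cube with round hollows, 42 mm, to the right of the box; leave it alone

How it is judged:
By the outcome, as a careful person would: the job done as asked, in the order asked, and still so for the second after the job is handed in, while the arm keeps its last pose, push and grip.
It also fails if it takes over 58 s, if anything falls off the work surface, if the arm or the gripper's body presses on something with over 40 N, if the wrist force passes 120 N, or if a joint passes its speed limit or range.

## Working session

There is one attempt and no reset: what is moved stays moved. The work goes in short steps, Python scripts to look and compute and a tool call to move; the robot and the scene stay as the last step left them, time stands still between calls to the robot, and variables do not carry over. Pictures are saved under pics/ and viewed, and the job is handed in when it is done.

Besides the shell and the picture viewer there is one more tool, called after "Call:" in YAML: its name, and indented under it one key for each argument. apply_moves: Moves the arm, as the interface text tells. Its arguments: {"type":"object","properties":{"steps":{"type":"array"}},"required":["steps"]}

```bash
mkdir -p pics; ls
python3 - <<'E'
from bench import telemetry,get_image,nets,arm
import cv2
print(telemetry.read_state()); print(arm.nose_length)
for n in ["scene","top"]:
    p=get_image(n); cv2.imwrite(f"pics/{n}1.png",p["frame"]); print(n,p["origin"],p["orientation"],p["fx"],p["distortion"])
    for l in ["knob_mid","thumb_mid","hinge_line","flux_bottle_mid","solder_spool_mid","doming_block_mid"]:
        print(l,[(r["xyz"],r["confidence"]) for r in nets.pinpoint(p,l)[:2]])
E
```

```text
pics
{'clock': 0.0, 'joints': array([-9.52379709e-01,  3.85564206e-01,  6.63422956e-03, -5.25724131e-04,
       -1.19395849e+00, -2.58581232e-01]), 'joint_vel': array([ 0.00039082,  0.0009803 , -0.00011131,  0.00010701, -0.00048891,
       -0.00079435]), 'joint_efforts': array([ 9.32547628e-04, -3.92290986e+01,  1.88400275e+01,  4.18626487e+00,
       -4.64339013e-03,  1.79837798e-06]), 'position': array([ 219.90859429, -584.47373491,  252.21621326]), 'ee_rot': array([ 5.69236611e-01,  8.22173052e-01,  5.85408568e-04, -9.00691483e-04]), 'contact_force': array([-0.48294424, -0.70566692,  0.27952762]), 'wrist_torque': array([-0.00806515, -0.01210517, -0.01774312]), 'gripper_width': 85.2935428439034}
22.0
scene [-131.19227183  101.21295061  676.20525289] [-0.4594479   0.76266735 -0.39460533  0.22700832] 427.35636831809137 [0.0039823 0.        0.        0.        0.       ]
knob_mid [([491.6, -272.8, 118.5], 0.83)]
thumb_mid [([488.7, -377.4, 106.7], 0.55)]
hinge_line [([489.8, -466.8, 11.7], 0.2)]
flux_bottle_mid [([612.9, -111.0, 54.9], 0.86), ([486.2, -381.6, 108.7], 0.41)]
solder_spool_mid [([486.0, -469.2, 12.7], 0.88)]
doming_block_mid [([594.2, -462.4, 18.7], 0.44)]
top [ 425.4740853  -251.94918912 1152.34738727] [ 0.70575961 -0.70481696  0.05050637 -0.05084802] 468.71428309256925 [-0.1370111  0.         0.         0.         0.       ]
knob_mid [([489.4, -271.9, 120.4], 0.96), ([603.1, -463.2, 21.0], 0.32)]
thumb_mid [([487.8, -375.0, 105.0], 0.7)]
hinge_line [([620.4, -275.3, 85.0], 0.76)]
flux_bottle_mid [([610.1, -110.3, 55.0], 0.67), ([492.5, -274.0, 123.2], 0.33)]
solder_spool_mid [([490.3, -467.4, 16.5], 0.62)]
doming_block_mid [([602.9, -463.2, 20.7], 0.55)]
```

View pics/scene1.png

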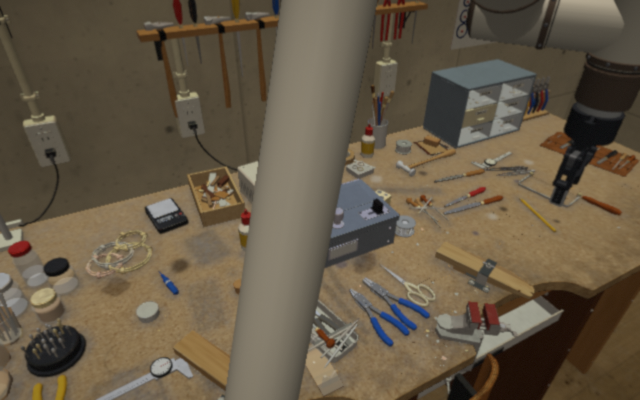

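View pics/top1.png

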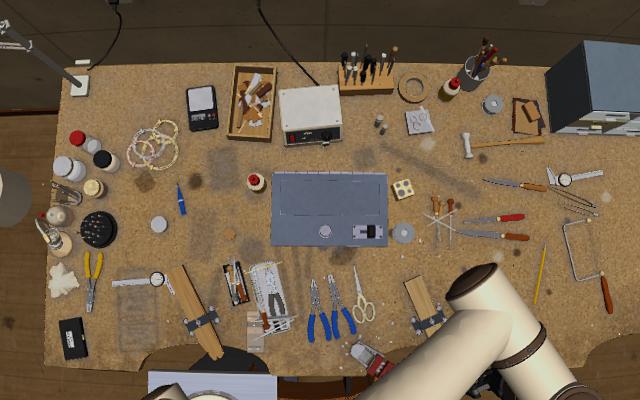

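The top view shows the box at columns 271–388, rows 172–247, the knob at about (325,231) and the black catch at (371,232). The bottle is at (256,182), the spool at (403,232) and the block at (402,188). Next I'll measure the yaw from the lid edges.

```bash
cat > h.py <<'E'
import numpy as np,cv2
from scipy.spatial.transform import Rotation as R
from bench import telemetry,get_image,nets,arm
def K(p): return np.array([[p["fx"],0,p["cx"]],[0,p["fy"],p["cy"]],[0,0,1.]])
def at_z(p,uv,z):
    n=cv2.undistortPoints(np.array(uv,float).reshape(-1,1,2),K(p),np.array(p["distortion"])).reshape(-1,2)
    d=R.from_quat(p["orientation"]).apply(np.c_[n,np.ones(len(n))]); o=np.array(p["origin"])
    return o+d*((z-o[2])/d[:,2])[:,None]
def proj(p,X):
    r=R.from_quat(p["orientation"]).inv(); c=r.apply(np.atleast_2d(X)-np.array(p["origin"]))
    return cv2.projectPoints(c,np.zeros(3),np.zeros(3),K(p),np.array(p["distortion"]))[0].reshape(-1,2)
def delta(target,Rt,s=None):
    s=s or telemetry.read_state(); Rc=R.from_quat(s["ee_rot"])
    return Rc.inv().apply(np.array(target)-s["position"])/10,(Rc.inv()*Rt).as_rotvec()
def tool(yaw,tilt):
    # jaws along box y, tool down, tilted so tool z points forward by tilt (rad)
    z=np.array([np.sin(tilt),0,-np.cos(tilt)]);x=np.array([0,1.,0]);y=np.cross(z,x)
    return R.from_euler('z',yaw)*R.from_matrix(np.c_[x,y,z])
E
python3 - <<'E'
from h import *
print([a for a in dir(arm) if a[0]!='_'])
p=get_image("top")
o=nets.outline_of(p,"lid")
m=o[0]["pixels"].astype(np.uint8); print(o[0]["confidence"],m.sum())
c=max(cv2.findContours(m,0,2)[0],key=cv2.contourArea).reshape(-1,2)
w=at_z(p,c,91.)[:,:2].astype(np.float32)
print(cv2.minAreaRect(w),w.min(0),w.max(0))
f=cv2.cvtColor(p["frame"],cv2.COLOR_BGR2BGRA)[:,:,:3]
big=cv2.resize(f[150:270,240:440],None,fx=4,fy=4,interpolation=cv2.INTER_CUBIC);cv2.imwrite("pics/crop.png",big)
for l in ["knob_mid","thumb_catch"]:
    print(l,nets.pinpoint(p,l)[:1],nets.recognise(p,l)[:1])
E
```

```text
['IKError', 'nose_length']
0.94 8451
((541.0860595703125, -282.495849609375), (267.7232360839844, 165.2685089111328), 89.99547576904297) [ 458.44254 -416.36365] [ 623.71484 -148.62894]
knob_mid [{'xyz': [489.0, -273.0, 121.9], 'confidence': 0.92}] [{'xyz': [538.4, -283.6, 92.2], 'confidence': 0.65}]Traceback (most recent call last):
  File "<stdin>", line 12, in <module>
ValueError: it knows: doming_block_mid, flux_bottle_mid, hinge_line, knob_mid, solder_spool_mid, thumb_mid
```

View pics/crop.png

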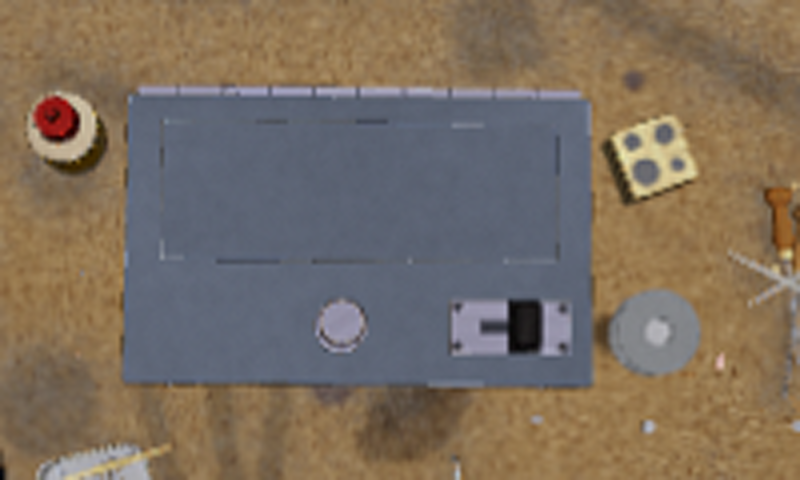

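The crop shows the knob top at image (325.4,231.2) and the catch top at (371.2,231.5). The lid edges tilt slightly.

Run:
```python
from h import *
p=get_image("top")
f=lambda L:[(a/4+240-.4,b/4+150-.4) for a,b in L]
lid=at_z(p,f([(130,97),(590,101),(592,386),(123,382)]),91)[:,:2]
print(lid.round(1))
k=at_z(p,f([(342,325)]),129)[0];t=at_z(p,f([(525,326)]),120)[0];print("knob",k,"thumb",t)
d=k-t;print("yaw kt",np.arctan2(-d[0],d[1]), [np.arctan2(-(a-b)[0],(a-b)[1]) for a,b in [(lid[0],lid[1]),(lid[3],lid[2])]], "front mid", lid[2:].mean(0))
yaw=-.015
kn=np.array([490,-272.5,118.])
for tilt in [0.4]:
    Rt=tool(yaw,tilt); a=Rt.as_matrix()[:,2]
    g=kn-3*a
    print(telemetry.read_state()["position"])
    print("pre",delta(g-90*a,Rt))
```

```text
[[ 623.8 -151.3]
 [ 621.9 -416.7]
 [ 458.2 -414.7]
 [ 460.3 -149.6]]
knob [ 490.37552339 -272.49235584  129.        ] thumb [ 490.37478018 -373.62436044  120.        ]
yaw kt -7.348944189252922e-06 [np.float64(-0.0072045541900171385), np.float64(-0.008050426224503575)] front mid [ 459.23536175 -282.13724172]
[ 220.0508252  -584.94393001  253.31995397]
pre (array([21.06536358, 32.89663509,  4.96641632]), array([-0.39527461, -0.07495598,  0.36975358]))
```

Call:
apply_moves:
  steps:
    - {"hand": 1,"xyz": [2,3,0],"delta_rot": [-0.04,-0.008,0.037]}
    - {"hand": 1,"xyz": [4,6,0.5],"delta_rot": [-0.08,-0.015,0.074]}
    - {"hand": 1,"xyz": [6,9.3,1],"delta_rot": [-0.12,-0.022,0.11]}
    - {"hand": 1,"xyz": [8,12.5,1.5],"delta_rot": [-0.16,-0.03,0.15]}
    - {"hand": 1,"xyz": [10,15.6,2],"delta_rot": [-0.2,-0.037,0.185]}
    - {"hand": 1,"xyz": [12,18.7,2.5],"delta_rot": [-0.24,-0.045,0.22]}
    - {"hand": 1,"xyz": [14,21.8,3],"delta_rot": [-0.28,-0.052,0.26]}
    - {"hand": 1,"xyz": [16,25,3.5],"delta_rot": [-0.32,-0.06,0.3]}
    - {"hand": 1,"xyz": [18,28,4],"delta_rot": [-0.36,-0.068,0.335]}
    - {"hand": 1,"xyz": [20,31,4.5],"delta_rot": [-0.395,-0.075,0.37]}
    - {"hand": 1,"xyz": [21.1,32.9,5],"delta_rot": [-0.395,-0.075,0.37]}
    - {"hand": 1,"xyz": [21.1,32.9,5],"delta_rot": [-0.395,-0.075,0.37]}

```text
clock: 1.95
position: [454.6, -268.5, 202.5]
ee_rot: [0.697, 0.689, 0.139, 0.141]
contact_force: [0.1, 0.9, -0.4]
gripper_width: 85.5
```

Run:
```python
from h import *
p=get_image("wrist");cv2.imwrite("pics/w1.png",p["frame"])
s=telemetry.read_state();print(s["clock"],s["position"],s["joints"],s["contact_force"],R.from_quat(s["ee_rot"]).as_matrix().round(3))
for l in ["knob_mid","thumb_mid","hinge_line"]: print(l,nets.pinpoint(p,l)[:1])
for X in [[490,-272.5,129],[490,-272.5,118]]: print(proj(p,X))
Rt=tool(-.008,.4);a=Rt.as_matrix()[:,2]
for k in (0,90): print(delta(np.array([490,-272.5,118.])-(3+k)*a,Rt,s))
```

```text
2.0 [ 454.23843321 -269.83141789  203.01307193] [-0.29322738  0.13983247 -0.4583038  -0.19353328 -0.59674395 -1.14916245] [0.00905231 0.105563   0.40244417] [[ 0.011  0.921  0.388]
 [ 1.    -0.01  -0.004]
 [-0.     0.388 -0.922]]
knob_mid [{'xyz': [490.9, -270.5, 121.3], 'confidence': 0.8}]
thumb_mid [{'xyz': [487.9, -378.7, 111.0], 'confidence': 0.87}]
hinge_line [{'xyz': [619.4, -274.1, 90.7], 'confidence': 0.72}]
[[308.90149347 225.40253094]]
[[309.16240628 213.51527118]]
(array([-2.27098180e-01, -4.04194484e-03,  8.92393220e+00]), array([-0.00113378,  0.00125175, -0.00294871]))
(array([-0.23837899, -0.01422931, -0.07605497]), array([-0.00113378,  0.00125175, -0.00294871]))
```

View pics/w1.png

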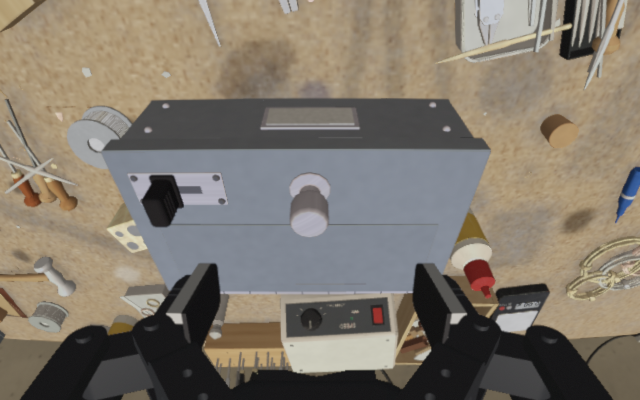

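The wrist view shows the knob's top at about (309,224), where I predicted (309,225), so the knob position is confirmed. Approaching now.

Call:
apply_moves:
  steps:
    - {"hand": 1,"xyz": [-0.23,0,1.5],"delta_rot": [0,0,0]}
    - {"hand": 1,"xyz": [-0.23,0,3.5],"delta_rot": [0,0,0]}
    - {"hand": 1,"xyz": [-0.23,0,5.5],"delta_rot": [0,0,0]}
    - {"hand": 1,"xyz": [-0.23,0,7.0],"delta_rot": [0,0,0]}
    - {"hand": 1,"xyz": [-0.23,0,8.0],"delta_rot": [0,0,0]}
    - {"hand": 1,"xyz": [-0.23,0,8.6],"delta_rot": [0,0,0]}
    - {"hand": 1,"xyz": [-0.23,0,8.6],"delta_rot": [0,0,0]}
    - {"hand": 1,"xyz": [-0.23,0,8.6],"delta_rot": [0,0,0]}

```text
clock: 2.82
position: [487.2, -275.0, 124.4]
ee_rot: [0.698, 0.688, 0.139, 0.142]
contact_force: [0.5, -0.0, -0.1]
gripper_width: 85.5
```

Run:
```python
from h import *
p=get_image("wrist");cv2.imwrite("pics/w2.png",p["frame"])
s=telemetry.read_state();print(s["clock"],s["position"],s["contact_force"])
Rt=tool(-.008,.4);a=Rt.as_matrix()[:,2]
print(delta(np.array([490,-272.5,118.])-3*a,Rt,s))
```

```text
2.8667 [ 487.28173268 -274.93440961  124.89868835] [0.58961446 0.42455866 0.0363836 ]
(array([ 0.24701555, -0.02218366,  0.43961483]), array([ 0.00094273,  0.00352826, -0.00685486]))
```

View pics/w2.png

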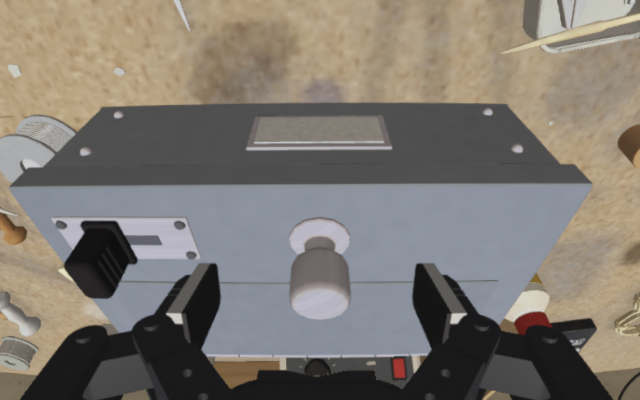

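The knob sits centred between the jaws at about (320,265). I'll nudge 2 mm and close.

Call:
apply_moves:
  steps:
    - {"hand": 1,"xyz": [0.2,0,0.3],"delta_rot": [0,0,0]}
    - {"hand": 0.6,"xyz": [0.2,0,0.3],"delta_rot": [0,0,0]}
    - {"hand": 0.4,"xyz": [0.2,0,0.3],"delta_rot": [0,0,0]}
    - {"hand": 0.2,"xyz": [0.2,0,0.3],"delta_rot": [0,0,0]}
    - {"hand": 0,"xyz": [0.2,0,0.3],"delta_rot": [0,0,0]}
    - {"hand": 0,"xyz": [0.2,0,0.3],"delta_rot": [0,0,0]}
    - {"hand": 0,"xyz": [0.2,0,0.3],"delta_rot": [0,0,0]}
    - {"hand": 0,"xyz": [0.2,0,0.3],"delta_rot": [0,0,0]}

```text
clock: 3.53
position: [488.3, -273.5, 121.9]
ee_rot: [0.698, 0.688, 0.139, 0.142]
contact_force: [-3.1, -4.7, 3.3]
gripper_width: 24.1
```

Run:
```python
from h import *
p=get_image("wrist");cv2.imwrite("pics/w3.png",p["frame"])
s=telemetry.read_state();print(s["clock"],s["position"],s["contact_force"],s["gripper_width"],s["ee_rot"])
Rt=R.from_quat(s["ee_rot"]);P=s["position"]
H=np.array([620,-273.5,87.])
for th in (.02,.04,.06,.1):
    q=R.from_euler('z',-.008)*R.from_euler('y',th)*R.from_euler('z',.008)
    print(th,delta(H+q.apply(P-H),q*Rt,s))
```

```text
3.5833 [ 488.29788645 -273.45930107  121.90355844] [-2.4884604  -4.67825651  2.75616643] 24.37715628672921 [0.69829607 0.6875828  0.1391056  0.14234506]
0.02 (array([ 1.74823880e-04,  1.69165455e-01, -2.13614761e-01]), array([ 1.99993761e-02, -1.31396125e-04, -8.76873711e-05]))
0.04 (array([ 3.92511763e-04,  3.42568941e-01, -4.23803800e-01]), array([ 0.03999875, -0.00026279, -0.00017537]))
0.06 (array([ 0.00065298,  0.5201411 , -0.63048304]), array([ 0.05999813, -0.00039419, -0.00026306]))
0.1 (array([ 0.0013018 ,  0.88750568, -1.03298291]), array([ 0.09999688, -0.00065698, -0.00043844]))
```

View pics/w3.png

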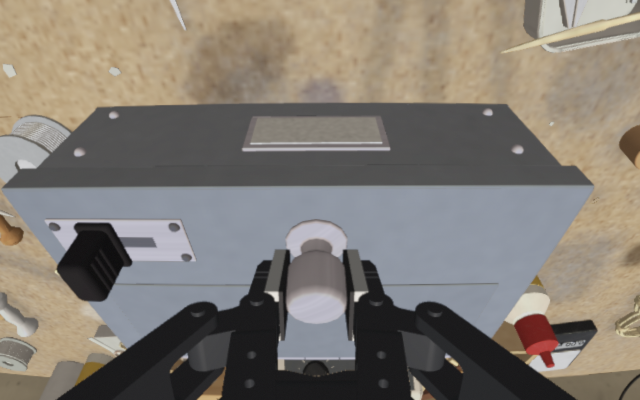

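The jaws are closed on the knob head (pads at about (278,295) and (350,290), 24 mm). Now the light tug along the lid's arc.

Call:
apply_moves:
  steps:
    - {"hand": 0,"xyz": [0,0.08,-0.1],"delta_rot": [0.01,0,0]}
    - {"hand": 0,"xyz": [0,0.17,-0.21],"delta_rot": [0.02,0,0]}
    - {"hand": 0,"xyz": [0,0.25,-0.32],"delta_rot": [0.03,0,0]}
    - {"hand": 0,"xyz": [0,0.25,-0.32],"delta_rot": [0.03,0,0]}

```text
clock: 3.92
position: [489.2, -273.5, 125.0]
ee_rot: [0.701, 0.69, 0.128, 0.131]
contact_force: [-1.2, -6.9, -2.3]
gripper_width: 24.4
```

Call:
apply_moves:
  steps:
    - {"hand": 0,"xyz": [0,0.05,-0.06],"delta_rot": [0.006,0,0]}
    - {"hand": 0,"xyz": [0,0.1,-0.12],"delta_rot": [0.012,0,0]}
    - {"hand": 0,"xyz": [0,0.13,-0.15],"delta_rot": [0.015,0,0]}
    - {"hand": 0,"xyz": [0,0.13,-0.15],"delta_rot": [0.015,0,0]}

```text
clock: 4.25
position: [489.6, -273.5, 126.7]
ee_rot: [0.702, 0.69, 0.123, 0.126]
contact_force: [-1.0, -6.3, -3.5]
gripper_width: 24.1
```

Call:
apply_moves:
  steps:
    - {"hand": 0,"xyz": [0,0.05,-0.06],"delta_rot": [0.006,0,0]}
    - {"hand": 0,"xyz": [0,0.09,-0.1],"delta_rot": [0.01,0,0]}
    - {"hand": 0,"xyz": [0,0.09,-0.1],"delta_rot": [0.01,0,0]}

```text
clock: 4.5
position: [490.1, -273.5, 127.9]
ee_rot: [0.702, 0.691, 0.12, 0.122]
contact_force: [-0.2, -6.0, -2.3]
gripper_width: 24.4
```

Call:
apply_moves:
  steps:
    - {"hand": 0,"xyz": [0,0.05,-0.05],"delta_rot": [0.005,0,0]}
    - {"hand": 0,"xyz": [0,0.09,-0.1],"delta_rot": [0.01,0,0]}
    - {"hand": 0,"xyz": [0,0.09,-0.1],"delta_rot": [0.01,0,0]}

```text
clock: 4.75
position: [490.4, -273.5, 129.1]
ee_rot: [0.703, 0.692, 0.116, 0.119]
contact_force: [-1.2, -6.2, -3.1]
gripper_width: 24.0
```

Run:
```python
from h import *
p=get_image("wrist");cv2.imwrite("pics/w4.png",p["frame"])
s=telemetry.read_state();print(s["clock"],s["position"],s["contact_force"],s["gripper_width"],s["wrist_torque"])
```

```text
4.8 [ 490.41791499 -273.47967769  129.096686  ] [-2.2099856  -6.24885701 -2.89644355] 24.30475917690165 [-1.73162265  1.10563967 -0.68543542]
```

View pics/w4.png

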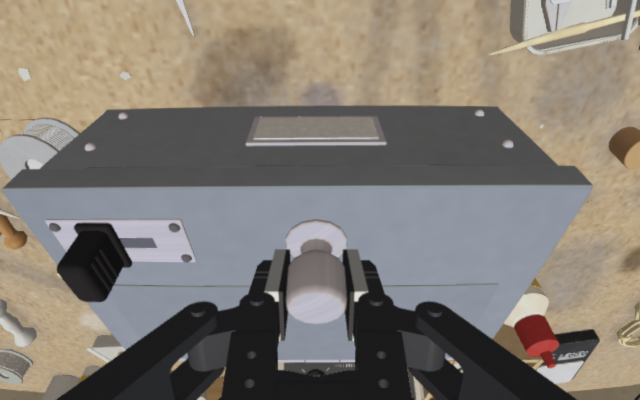

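The lid's front edge (row ~187) and the knob hold the same place in the wrist view while the box body shifts. So the lid is following past 5 mm at a steady ~3 N, and I'll go on a little to be sure.

Call:
apply_moves:
  steps:
    - {"hand": 0,"xyz": [0,0.09,-0.1],"delta_rot": [0.01,0,0]}
    - {"hand": 0,"xyz": [0,0.18,-0.2],"delta_rot": [0.02,0,0]}
    - {"hand": 0,"xyz": [0,0.28,-0.3],"delta_rot": [0.03,0,0]}
    - {"hand": 0,"xyz": [0,0.37,-0.4],"delta_rot": [0.04,0,0]}
    - {"hand": 0,"xyz": [0,0.37,-0.4],"delta_rot": [0.04,0,0]}

```text
clock: 5.22
position: [492.1, -273.5, 134.1]
ee_rot: [0.705, 0.694, 0.102, 0.104]
contact_force: [-3.6, -7.1, -2.4]
gripper_width: 24.3
```

Run:
```python
from h import *
p=get_image("wrist");cv2.imwrite("pics/w5.png",p["frame"])
s=telemetry.read_state();print(s["clock"],s["position"],s["contact_force"],s["gripper_width"],s["joints"])
Rt=R.from_quat(s["ee_rot"]);P=s["position"]
H=np.array([620,-273.5,87.])
print(np.arctan2(*(Rt.as_matrix()[[0,2],2]*[1,-1])), np.hypot(*(P-H)[[0,2]]), np.arctan2((P-H)[2],-(P-H)[0])-np.arctan2(121.9-87,620-488.3))
for th in np.arange(.06,.75,.06):
    q=R.from_euler('z',-.008)*R.from_euler('y',th)*R.from_euler('z',.008)
    a,b=delta(H+q.apply(P-H),q*Rt,s);print(round(th,3),a.round(2),b.round(3))
```

```text
5.2667 [ 492.11264059 -273.4494107   133.94122054] [-2.53594421 -6.40223847 -1.9839542 ] 24.103417056888162 [-0.2565155   0.30894495 -0.43423332 -0.13132909 -0.54693842 -1.22771227]
0.2923037137323617 136.23015408362082 0.09274161189113633
0.06 [ 0.    0.51 -0.64] [ 0.06 -0.   -0.  ]
0.12 [ 0.    1.06 -1.25] [ 0.12  -0.001 -0.   ]
0.18 [ 0.01  1.64 -1.82] [ 0.18  -0.001 -0.001]
0.24 [ 0.01  2.26 -2.35] [ 0.24  -0.002 -0.001]
0.3 [ 0.01  2.9  -2.85] [ 0.3   -0.002 -0.001]
0.36 [ 0.02  3.58 -3.31] [ 0.36  -0.003 -0.001]
0.42 [ 0.02  4.28 -3.73] [ 0.42  -0.003 -0.001]
0.48 [ 0.03  5.01 -4.11] [ 0.48  -0.004 -0.001]
0.54 [ 0.03  5.76 -4.44] [ 0.54  -0.004 -0.002]
0.6 [ 0.04  6.52 -4.72] [ 0.6   -0.005 -0.002]
0.66 [ 0.04  7.3  -4.96] [ 0.66  -0.005 -0.002]
0.72 [ 0.05  8.1  -5.15] [ 0.72  -0.005 -0.002]
```

View pics/w5.png

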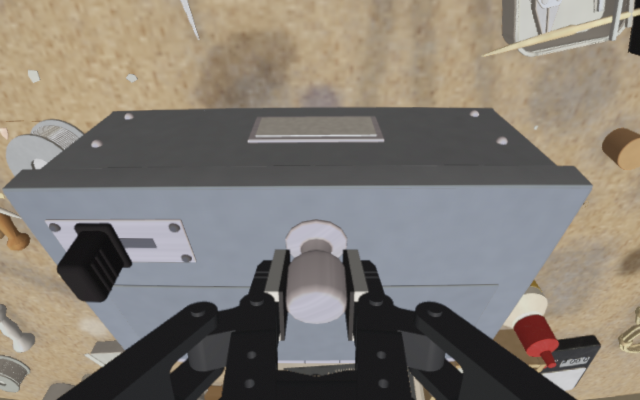

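The lid is free. It has gone past 0.09 rad with only its own weight on the wrist and no slip of the knob in view, so the catch stays untouched. Lifting along the arc.

Call:
apply_moves:
  steps:
    - {"hand": 0,"xyz": [0,0.25,-0.32],"delta_rot": [0.03,0,0]}
    - {"hand": 0,"xyz": [0,0.51,-0.64],"delta_rot": [0.06,0,0]}
    - {"hand": 0,"xyz": [0,0.78,-0.95],"delta_rot": [0.09,0,0]}
    - {"hand": 0,"xyz": [0,1.06,-1.25],"delta_rot": [0.12,0,0]}
    - {"hand": 0,"xyz": [0,1.35,-1.54],"delta_rot": [0.15,0,0]}
    - {"hand": 0,"xyz": [0,1.64,-1.82],"delta_rot": [0.18,0,0]}
    - {"hand": 0,"xyz": [0.01,1.95,-2.09],"delta_rot": [0.21,0,0]}
    - {"hand": 0,"xyz": [0.01,2.26,-2.35],"delta_rot": [0.24,0,0]}
    - {"hand": 0,"xyz": [0.01,2.58,-2.6],"delta_rot": [0.27,0,0]}
    - {"hand": 0,"xyz": [0.01,2.9,-2.85],"delta_rot": [0.3,0,0]}
    - {"hand": 0,"xyz": [0.01,2.9,-2.85],"delta_rot": [0.3,0,0]}
    - {"hand": 0,"xyz": [0.01,2.9,-2.85],"delta_rot": [0.3,0,0]}

```text
clock: 6.27
position: [511.7, -273.7, 169.8]
ee_rot: [0.713, 0.702, -0.003, -0.002]
contact_force: [-3.8, -5.5, -1.1]
gripper_width: 24.0
```

Run:
```python
from h import *
p=get_image("wrist");cv2.imwrite("pics/w6.png",p["frame"])
s=telemetry.read_state();print(s["clock"],s["position"],s["contact_force"],s["gripper_width"],s["joints"])
Rt=R.from_quat(s["ee_rot"]);P=s["position"]
H=np.array([620,-273.5,87.])
print(np.arctan2(*(Rt.as_matrix()[[0,2],2]*[1,-1])), np.hypot(*(P-H)[[0,2]]), np.arctan2((P-H)[2],-(P-H)[0])-np.arctan2(121.9-87,620-488.3))
for th in np.arange(.04,.45,.04):
    q=R.from_euler('z',-.008)*R.from_euler('y',th)*R.from_euler('z',.008)
    a,b=delta(H+q.apply(P-H),q*Rt,s);print(round(th,3),a.round(2),b.round(3))
```

```text
6.3167 [ 511.67862743 -273.67748954  169.77616893] [-2.85776198 -5.5666224  -0.35856201] 23.97081433599965 [-0.2109603   0.38446696 -0.21843922  0.00291796 -0.97488875 -1.37701837]
-0.007347207731332311 136.32833124005552 0.39346753163742765
0.04 [ 0.    0.34 -0.43] [ 0.04 -0.   -0.  ]
0.08 [ 0.    0.69 -0.84] [ 0.08  -0.001 -0.   ]
0.12 [ 0.01  1.06 -1.24] [ 0.12  -0.001 -0.   ]
0.16 [ 0.01  1.45 -1.63] [ 0.16  -0.001 -0.   ]
0.2 [ 0.01  1.85 -2.  ] [ 0.2   -0.002 -0.   ]
0.24 [ 0.01  2.26 -2.35] [ 0.24  -0.002 -0.   ]
0.28 [ 0.02  2.69 -2.69] [ 0.28  -0.002 -0.   ]
0.32 [ 0.02  3.13 -3.01] [ 0.32  -0.002 -0.   ]
0.36 [ 0.02  3.59 -3.31] [ 0.36  -0.003 -0.   ]
0.4 [ 0.03  4.05 -3.59] [ 0.4   -0.003 -0.   ]
0.44 [ 0.03  4.53 -3.86] [ 0.44  -0.003 -0.   ]
```

View pics/w6.png

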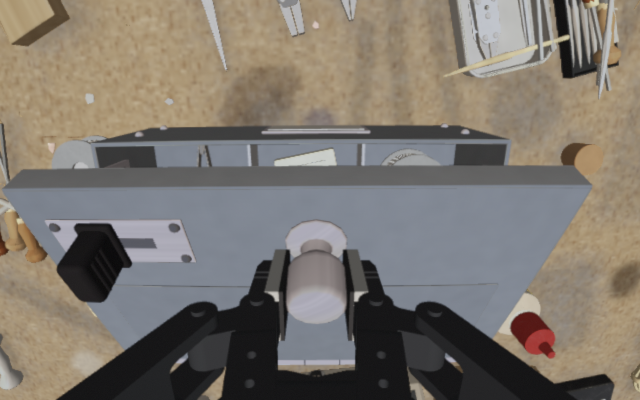

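The lid is about 0.40 rad open. The box's inside shows at rows 130–170 and the knob is firm in the jaws at (316,288). Now the last 0.39 rad.

Call:
apply_moves:
  steps:
    - {"hand": 0,"xyz": [0,0.34,-0.43],"delta_rot": [0.04,0,0]}
    - {"hand": 0,"xyz": [0,0.69,-0.84],"delta_rot": [0.08,0,0]}
    - {"hand": 0,"xyz": [0.01,1.06,-1.24],"delta_rot": [0.12,0,0]}
    - {"hand": 0,"xyz": [0.01,1.45,-1.63],"delta_rot": [0.16,0,0]}
    - {"hand": 0,"xyz": [0.01,1.85,-2.0],"delta_rot": [0.2,0,0]}
    - {"hand": 0,"xyz": [0.01,2.26,-2.35],"delta_rot": [0.24,0,0]}
    - {"hand": 0,"xyz": [0.02,2.69,-2.69],"delta_rot": [0.28,0,0]}
    - {"hand": 0,"xyz": [0.02,3.13,-3.01],"delta_rot": [0.32,0,0]}
    - {"hand": 0,"xyz": [0.02,3.59,-3.31],"delta_rot": [0.36,0,0]}
    - {"hand": 0,"xyz": [0.03,3.94,-3.52],"delta_rot": [0.39,0,0]}
    - {"hand": 0,"xyz": [0.03,3.94,-3.52],"delta_rot": [0.39,0,0]}
    - {"hand": 0,"xyz": [0.03,3.94,-3.52],"delta_rot": [0.39,0,0]}

```text
clock: 7.32
position: [551.8, -274.1, 205.3]
ee_rot: [0.699, 0.688, -0.139, -0.14]
contact_force: [-2.1, -3.8, 0.2]
gripper_width: 24.9
```

Call:
apply_moves:
  steps:
    - {"hand": 0,"xyz": [0,0,0],"delta_rot": [0,0,0]}
    - {"hand": 0,"xyz": [0,0,0],"delta_rot": [0,0,0]}
    - {"hand": 0,"xyz": [0,0,0],"delta_rot": [0,0,0]}
    - {"hand": 0,"xyz": [0,0,0],"delta_rot": [0,0,0]}

```text
clock: 7.65
position: [551.7, -274.1, 205.2]
ee_rot: [0.699, 0.688, -0.138, -0.139]
contact_force: [-2.0, -3.8, 1.1]
gripper_width: 23.9
```

Run:
```python
from h import *
p=get_image("wrist");q=get_image("top");cv2.imwrite("pics/w7.png",np.vstack([p["frame"][:,:],q["frame"][100:300]]))
s=telemetry.read_state();print(s["clock"],s["position"],s["contact_force"],s["gripper_width"],s["joints"],s["joint_vel"].round(3))
Rt=R.from_quat(s["ee_rot"]);P=s["position"]
H=np.array([620,-273.5,87.])
print(0.4-np.arctan2(*(Rt.as_matrix()[[0,2],2]*[1,-1])), np.hypot(*(P-H)[[0,2]]), np.arctan2((P-H)[2],-(P-H)[0])-np.arctan2(121.9-87,620-488.3))
for l in ["knob_mid","flux_bottle_mid","solder_spool_mid","doming_block_mid"]: print(l,nets.pinpoint(q,l)[:1],nets.pinpoint(p,l)[:1])
```

```text
7.75 [ 551.67939091 -274.04471791  205.17440041] [-2.72528728 -4.64941838  0.64402885] 23.94504524842687 [-0.17082751  0.58128933  0.13555363  0.06095115 -1.5156009  -1.4311814 ] [-0.001 -0.    -0.001  0.002 -0.001  0.   ]
0.7948857530239508 136.5023609239544 0.7875679579130708
knob_mid [{'xyz': [549.5, -276.0, 205.7], 'confidence': 0.95}] [{'xyz': [551.8, -274.8, 205.3], 'confidence': 0.82}]
flux_bottle_mid [{'xyz': [608.6, -110.0, 55.0], 'confidence': 0.62}] [{'xyz': [607.4, -108.6, 49.0], 'confidence': 0.61}]
solder_spool_mid [{'xyz': [492.3, -469.3, 17.5], 'confidence': 0.64}] []
doming_block_mid [{'xyz': [600.4, -465.7, 21.7], 'confidence': 0.66}] []
```

View pics/w7.png

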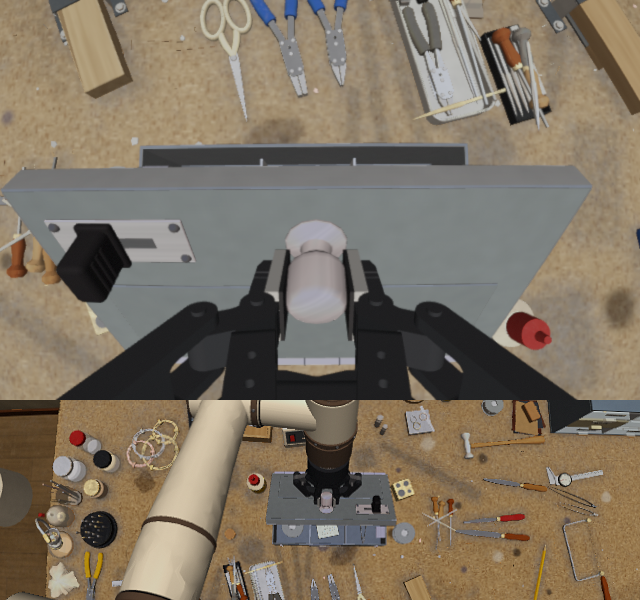

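The lid stands at about 0.79 rad with the knob held at (316,285). The catch is unmoved at (90,262), and the bottle, spool and block show at their original places. Handing in.

```bash
python3 -c "
from bench import workorder,telemetry
print(workorder.job_done()); s=telemetry.read_state(); print(s['clock'],s['position'],s['gripper_width'])"
```

```text
the job is handed in; nothing more can be done
None
the job is handed in; nothing more can be done
```

The solder box lid is open at about 45 degrees, and the arm is still holding it there by the steel knob. I handed the job in at about 7.8 s.

- **Tug:** I gripped the knob and tugged the lid up lightly before anything else. It went past the 5 mm play at its own weight (about 3 N) and kept rising, so it was not caught. I left the thumb catch alone.
- **Lid angle:** The last checks gave 0.79 rad from both the tool position and the tool orientation. The gripper opening was steady at 24 mm and the arm was at rest, with about 5 N on the wrist.
- **Other things:** The bottle, spool and metal block read within about 4 mm of where they started, which is within the networks' error. In the last wrist picture only the bottle was found; the spool and block were not, so those two were checked only in the top view.
- **Not checked:** After hand-in the state could no longer be read, so nothing was measured in the second that followed.

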